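# Back off the bench vice two turns with a fingertip

## Robot

A 6-joint arm with a two-finger parallel gripper is mounted at the origin on the work surface. World frame = base frame: x ahead of the robot, y to its left, z up, the work surface at z = 0. Lengths are in m, angles in rad, forces in N, time in s.
With the tool pointing down it reaches from about 0.275 to 0.825 m from the base axis. Payload 4.9 kg.
Tool frame: the origin (TCP) lies between the finger pads; the fingertips stand 22 mm ahead of it and the grasp point (between the pads) lies 3 mm ahead of it; z points along the fingers, x is the direction in which the jaws open and shut, and the axes are right-handed (so a half turn about z gives the same grasp; the last joint's range is limited). The gripper opens to 85 mm and grips with 20 to 120 N. Pads are 22 mm wide; open, the fingers measure 114 mm over their backs; the gripper's body (76 mm by 85 mm) begins 54 mm behind the grasp point. The pads swing forward as they close: fully open they stand 13 mm farther back than shut.
Start: joints at [-1.291, 0.326, -0.193, 1.052, 0, 1.437], TCP at [0.221, -0.504, 0.253] pointing down, gripper open.
Joint ranges: [-2.65, 2.65], [-0.97, 1.79], [-1.3, 1.35], [-1.93, 2.1], [-1.47, 1.37], [-3.14, 3.14]. Speed limits (rad/s): [2.57, 2.57, 3.14, 3.14, 3.14, 3.14].

## Interface

Orientations are given as [roll, pitch, yaw] about the fixed x, y, z axes, in that order (R = Rz(yaw) Ry(pitch) Rx(roll)).
In Python, from bench import * gives the robot as it stands.
- The arm moves only by the shell command python3 -m handwheel 'ROWS'. ROWS is JSON, a list that holds one entry, the list of rows, each a list of 5 numbers: the closure, from 0 (fully open) to 1 (shut), then the shift along the tool's x, y, z in m, then the turn about the tool's z in rad. In form: [[[hand, tx, ty, tz, roll], ...]]. A call has 1 to 10 rows; each row shifts and turns the commanded pose from where the row before left it, along the tool's axes as they then stand; what a row does not reach is not made up. A row lasts 1/12 s, in which the tool goes at most 41.7 mm and 7.16 degrees, less where a joint would pass 70% of its speed; a pose out of reach is approached as far as the arm can. A call is refused whole if a number of a shift passes 0.0417 or a number of a turn 0.125, either way. A call with a gripper value outside its range is refused whole. The fingers move at their own pace and stop on an object; the grip force is fixed at half the most. Time passes only in rows, so rows that do not move let the fingers close. It gives the time, the measured TCP pose, the force and the opening at its end, in the units of the state.
- read_state(): the state, without advancing time (a new reading comes with each control period).
- snapshot(name): name is "scene" or "top"; returns the picture (420x560x3 uint8, red, green, blue); there is no depth.
- get_calibration(name): a dict with "fx", "fy", "cx", "cy" (pixels), "view" (4x4, takes a point from world to camera coordinates). Camera axes: x right, y up, looking along -z (the intrinsics and any distortion apply to the point x, -y, -z); pixel columns grow to the right and rows downward; lengths in m; the calibration is good to about 2 mm. A picture is of the moment at which its call begins. get_calibration takes no time and is no camera call.
- job_done(): hands the job in, once; it reports no verdict.
Trained networks look in the newest picture that a camera, given by its name, has taken for a name from the list of things; names that differ only in an ending like _2 or _b are one class to them, and where a whole thing is asked for, a point or a joint stands for the part that bears it (a point fixed in the world has none). Each returns a list of dicts, best first, with "p" (0 to 1); they miss things now and then, are a little off and sometimes report something else, mostly with a low value. They report only what shows in the picture. A call takes as long as a camera call. They do not tell look-alikes from the thing itself.
- masks_of(camera, label): "mask" (420x560 bool, what is visible of it) and "box" ([centre column, centre row, width, height] in pixels, round what is visible of it).
The state is a dict: "t": time; "q": joint angles; "dq": joint speeds; "joint_torque": joint torques, N m; "position": TCP position; "eef_rot": TCP orientation; "wrist_force": force on the tool from outside, world axes, zero at the start; "torque": the same for the moment, N m; "width": opening from 0.0 (shut) to 1.0 (fully open).
Only numpy, scipy, OpenCV 4.12 (cv2) and the standard library are available. Lean on these libraries where they do the work, as an engineer would, in place of code of your own. Each camera call takes 0.05 s, during which the arm holds its last target.

## Task

Two small bench vices are screwed to the goldsmith's bench. Loosen the one that holds the upright brass blank: stroke a fingertip across the knurled rim of its handwheel in the loosening direction until the wheel has made two full turns (to within about a fifth of a turn) and its jaw has backed off, then take the finger away. Do not push on the jaw itself, leave the blank standing untouched on the vice, and leave the other vice and the things around alone.

Things in the scene. Friction and masses are not known exactly. Their poses are not given: they have to be found in the camera images.
- vice_a: Small steel bench vice screwed to the table; outline 70 mm (own x) by 170 mm (own y), two jaws 56 mm wide whose tops are 60 mm above the table. Origin on the table under its middle; own z up, +y along the screw from the wheel to the fixed jaw. This is the vice with the brass blank between its jaws. Fixed jaw at y +20 to +55 mm, screw block (top 40 mm) at y -65 to -85 mm.
- vice_a_wheel (a point): Centre of the knurled aluminium handwheel of vice_a, 38 mm above the table; it stays put as the wheel turns. Axes as vice_a: the wheel's axis is level, along own y. The wheel is 60 mm across over 24 small ribs, 18 mm wide, the top of its rim 68 mm above the table and free from above. A hub 22 mm across stands 6 mm out of its outer (-y) face, which has one small dark dimple.
- wheel_a (a joint): Angle of that wheel in rad, growing as it is loosened: anticlockwise facing the outer face, the top of the rim going towards vice_a's -x. One turn (6.28) draws the moving jaw 6 mm towards the wheel. It starts anywhere from 0 to 1.5: count from there; end stop at 25. It needs about 1 N at the rim and stays where it is left.
- jaw_a_top (a point): Middle of the top face of the moving jaw of vice_a (56 mm along own x, 32 mm along own y), 60 mm above the table. It slides towards own -y as the wheel is loosened, 6 mm a turn.
- blank_center (a point): Centre of the loose brass blank standing on the bed of vice_a between the jaws: 36 mm (along vice x) x 14 mm x 60 mm tall, 250 g, its foot 24 mm and its top 84 mm above the table. It stands by itself.
- vice_b: Small steel bench vice screwed to the table; outline 70 mm (own x) by 170 mm (own y), two jaws 56 mm wide whose tops are 60 mm above the table. Origin on the table under its middle; own z up, +y along the screw from the wheel to the fixed jaw. It is the same pattern as vice_a but its jaws are empty. Its wheel centre is at own y -105 mm, 38 mm above the table.
- wheel_b (a joint): Angle of the wheel of the empty vice_b in rad, same sense as wheel_a; it is to be left alone.
- vial: Bystander, loose: small round amber jar, 30 mm across, 55 mm tall. Origin at the centre of its underside.
- driver: Bystander, loose: screwdriver lying down, 160 mm long. Origin at its underside's centre, own x along the handle.
- hammer: Bystander, loose: hammer lying down, 220 mm long. Origin at its underside's centre, own x along the handle.
- cup: Bystander, loose: green glass cup, 70 mm across, 80 mm tall. Origin at the centre of its underside.
- mandrel: Bystander, loose: upright wooden ring stick on a round foot 56 mm across, 140 mm tall. Origin at the centre of its underside.
- tray: Bystander, loose: flat open wooden tray 90 x 120 x 22 mm. Origin at the centre of its underside.
- bangle: Bystander, loose: brass bangle lying flat, 68 mm across, 10 mm tall. Origin at the centre of its underside.
- blank: The same brass blank; origin at the centre of its underside.
- jaw_b_top (a point): Middle of the top face of the moving jaw of the empty vice_b.
- jaw_a: The moving jaw of vice_a; origin 17.75 mm below point jaw_a_top. Not to be pushed.
Things that resemble listed ones, but are neither listed nor needed, are in the scene too. Leave any pink or purple look-alike of the blank alone.

How it is judged:
By the outcome, as a careful person would: the job done as asked, in the order asked, and still so for the second after the job is handed in, with the robot touching nothing.
It also fails if it takes over 67 s, if anything falls off the work surface, if the arm or the gripper's body presses on something with over 40 N, if the wrist force passes 120 N, or if a joint passes its speed limit or range.

## Working session

There is one attempt and no reset: what is moved stays moved. The work goes in short steps, Python scripts to look and compute and a shell command to move; the robot and the scene stay as the last step left them, time stands still between calls to the robot, and variables do not carry over. Pictures are saved under pics/ and viewed, and the job is handed in when it is done.

```bash
mkdir -p pics; ls
python3 - <<'E'
from bench import *
import cv2
s=read_state(); print(s)
for n in("scene","top"):
    im=snapshot(n); cv2.imwrite(f"pics/{n}0.png",im[:,:,::-1]); print(n,get_calibration(n))
E
```

```text
pics
{'t': 0.0, 'q': array([-1.29121003e+00,  3.26922882e-01, -1.93581012e-01,  1.05198535e+00,
       -2.40402124e-05,  1.43660093e+00]), 'dq': array([-1.59313518e-03, -1.84137941e-04, -1.01985120e-03,  1.22501259e-03,
        1.18574729e-05, -1.66381442e-03]), 'joint_torque': array([-2.63043166e-04, -4.43391001e+01,  2.62445837e+01,  1.54118682e-02,
       -2.22794492e-04,  4.35356455e-06]), 'position': array([ 0.22099829, -0.50306066,  0.25251432]), 'eef_rot': array([-3.14138998e+00,  1.68091278e-03, -1.15701444e+00]), 'wrist_force': array([-0.21119834, -1.3848084 ,  1.21393102]), 'torque': array([ 0.0676799 , -0.01809097,  0.01457412]), 'width': 0.9994522579925545}
scene {'fx': 495.4304770981059, 'fy': 495.4304770981059, 'cx': 284.8629209132011, 'cy': 210.73368199630315, 'view': array([[ 0.28731149,  0.95764431,  0.01922213, -0.10666523],
       [-0.70626724,  0.19825206,  0.67961953,  0.37372627],
       [ 0.64702295, -0.20883846,  0.7333129 , -1.48809105],
       [ 0.        ,  0.        ,  0.        ,  1.        ]])}
top {'fx': 438.2193472880897, 'fy': 438.2193472880897, 'cx': 279.53052427458175, 'cy': 210.6766605937388, 'view': array([[ 0.02053338, -0.99970385,  0.01306083, -0.06701662],
       [ 0.99304109,  0.02190828,  0.11571263, -0.58421376],
       [-0.1159645 ,  0.01059397,  0.99319686, -0.9055933 ],
       [ 0.        ,  0.        ,  0.        ,  1.        ]])}
```

View pics/scene0.png

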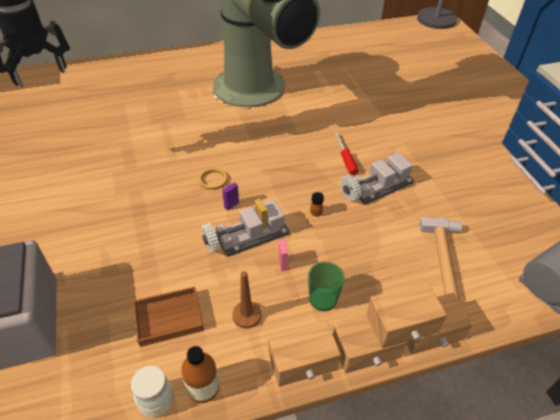

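View pics/top0.png

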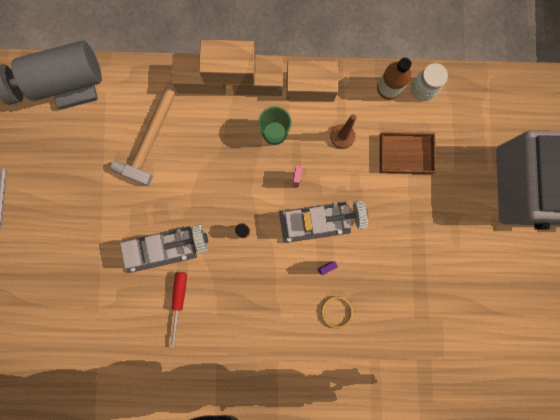

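The brass blank is on the vice near top-view (318,222), with its wheel at (361,214). The other vice at (160,250) is empty. The purple block at (328,268) and the pink one at (298,177) are decoys. Next I measure.

```bash
cat > h.py <<'E'
from bench import *
import numpy as np, cv2
def P(n):
    c=get_calibration(n); K=np.array([[c['fx'],0,c['cx']],[0,c['fy'],c['cy']],[0,0,1]])
    V=np.diag([1,-1,-1,1.])@c['view']; return K@V[:3]
def proj(n,X):
    p=P(n)@np.append(X,1); return p[:2]/p[2]
def tri(a,b):
    X=cv2.triangulatePoints(P('scene'),P('top'),np.array(a,float).reshape(2,1),np.array(b,float).reshape(2,1)); return (X[:3]/X[3]).ravel()
def onz(n,uv,z):
    M=P(n); A=M[:,[0,1]]; h=np.array([*uv,1.])
    S=np.column_stack([A,-h]); return np.append(np.linalg.solve(S,-(M[:,2]*z+M[:,3]))[:2],z)
def crop(n,im,c,r,k,name):
    u,v=map(int,c); a=im[max(v-r,0):v+r,max(u-r,0):u+r]
    cv2.imwrite(f'pics/{name}.png',cv2.resize(a,None,fx=k,fy=k,interpolation=cv2.INTER_CUBIC)[:,:,::-1])
E
python3 - <<'E'
from h import *
for n in('scene','top'):
    for l in('vice_a','vice_a_wheel','wheel_a','blank','jaw_a_top'):
        print(n,l,[(round(d['p'],2),np.round(d['box'],1).tolist(), np.round(np.argwhere(d['mask']).mean(0)[::-1],1).tolist()) for d in masks_of(n,l)[:4]])
crop('top',snapshot('top'),(325,220),55,7,'tc')
crop('scene',snapshot('scene'),(245,225),55,7,'sc')
print(read_state()['t'])
E
```

```text
scene vice_a [(0.96, [378.0, 178.8, 75.0, 50.8], [377.7, 179.7]), (0.84, [243.4, 230.0, 85.1, 56.2], [245.4, 230.1])]
scene vice_a_wheel [(0.72, [245.2, 226.0, 86.3, 55.2], [245.6, 230.4]), (0.66, [259.5, 210.2, 14.0, 32.8], [261.0, 211.4])]
scene wheel_a [(0.98, [349.0, 187.5, 20.0, 24.4], [350.2, 187.2]), (0.65, [209.7, 236.8, 18.4, 25.4], [209.3, 237.3])]
scene blank [(0.81, [228.9, 196.8, 18.9, 22.5], [230.0, 195.4]), (0.56, [260.4, 212.3, 13.5, 33.2], [261.1, 211.7]), (0.56, [285.1, 254.4, 11.7, 31.5], [282.9, 254.6])]
scene jaw_a_top [(0.94, [250.6, 222.6, 24.0, 36.4], [250.7, 221.5]), (0.54, [345.6, 151.5, 21.8, 40.0], [347.2, 158.5])]
top vice_a [(0.95, [320.2, 223.8, 88.9, 41.0], [322.8, 220.6]), (0.71, [165.1, 249.6, 92.1, 45.9], [163.4, 248.1]), (0.48, [337.1, 310.6, 33.6, 30.2], [338.4, 311.5])]
top vice_a_wheel [(0.82, [323.3, 223.3, 90.0, 42.6], [322.5, 220.4])]
top wheel_a [(0.72, [360.1, 213.9, 12.1, 27.6], [360.5, 214.3]), (0.6, [200.9, 237.4, 17.5, 26.2], [199.6, 238.7])]
top blank [(0.47, [307.4, 220.4, 8.6, 23.3], [306.6, 221.4]), (0.46, [327.0, 268.4, 20.3, 10.6], [327.0, 267.3]), (0.44, [298.2, 175.7, 14.4, 22.5], [297.0, 176.4])]
top jaw_a_top [(0.66, [317.2, 223.4, 19.9, 28.7], [317.7, 219.2]), (0.39, [273.3, 125.1, 25.8, 35.7], [274.6, 124.1])]
0.7
```

View pics/tc.png

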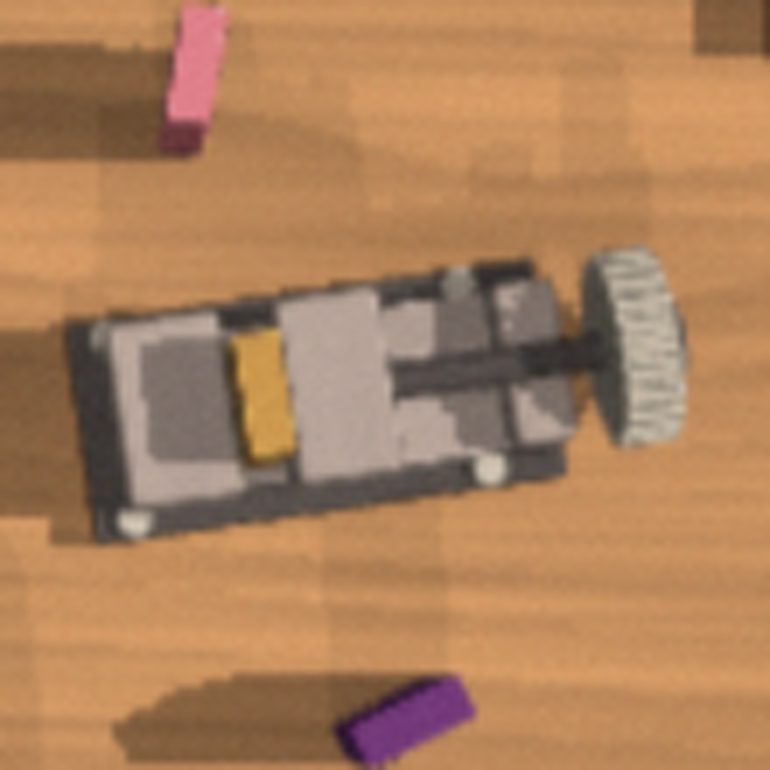

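View pics/sc.png

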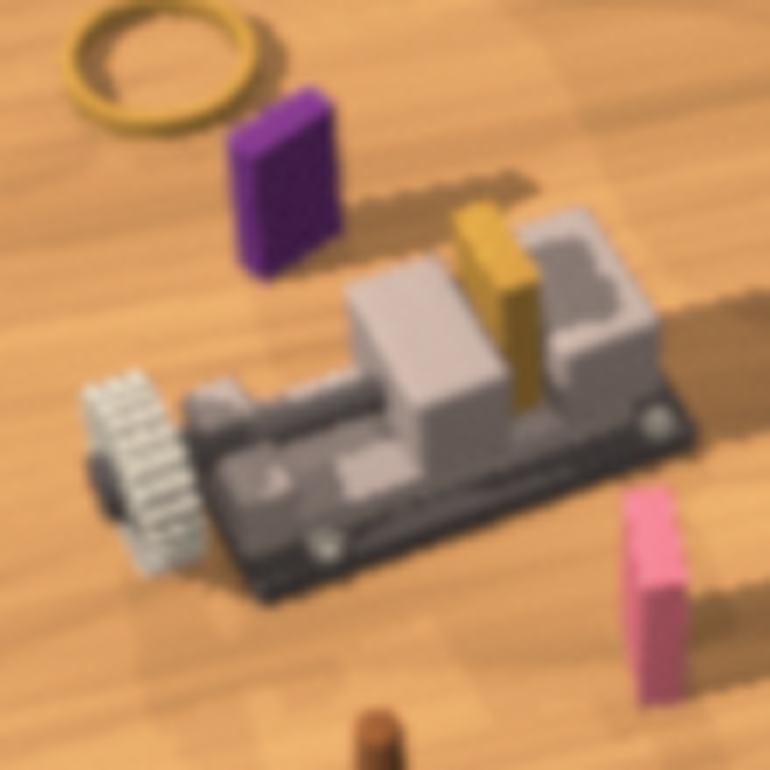

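Run:
```python
from h import *
w=tri((209.3,237.3),(360.5,214.3)); print('wheel',w)
b=tri((261,211.6),(306.8,221)); print('blank',b)
j=tri((250.7,221.5),(317.5,220)); print('jaw',j)
wb=tri((349.6,187.4),(200,238)); print('wb',wb)
d=b[:2]-w[:2]; print('len',np.linalg.norm(d),'ang +y axis',np.degrees(np.arctan2(d[1],d[0])))
```

```text
wheel [ 0.58091026 -0.2282962   0.03855189]
blank [ 0.56175047 -0.11136405  0.06363724]
jaw [ 0.56618791 -0.13557467  0.04408648]
wb [0.52261749 0.11091055 0.04023262]
len 0.11849145273083081 ang +y axis 99.30544792387342
```

```bash
cat > fit.py <<'E'
from h import *
from scipy.optimize import least_squares
o=np.array([270,165]);os_=np.array([190,170])
T=lambda u,v:(np.array([u,v])/7+o-.0); S=lambda u,v:np.array([u,v])/7+os_
obs=[('top',T(107,330),(28,55,60)),('top',T(135,503),(-28,55,60)),('top',T(215,314),(28,20,60)),('top',T(243,488),(-28,20,60)),
('scene',S(583,208),(-28,55,60)),('scene',S(660,320),(28,55,60)),('scene',S(553,350),(28,20,60)),
('top',(360.5,214.3),(0,-105,50)),('scene',(209.3,237.3),(0,-107,40)),
('top',T(280,302),(28,'f',60)),('top',T(300,482),(-28,'f',60)),('top',T(378,290),(28,'b',60)),('top',T(398,468),(-28,'b',60)),
('scene',S(348,290),(-28,'b',60)),('scene',S(425,405),(28,'b',60)),('scene',S(507,372),(28,'f',60)),('scene',S(437,258),(-28,'f',60))]
def X(p,m):
    x,y,a,j=p; m=list(m)
    if m[1]=='f': m[1]=j+16
    if m[1]=='b': m[1]=j-16
    m=np.array(m)/1e3; c,s=np.cos(a),np.sin(a)
    return np.array([x+c*m[0]-s*m[1],y+s*m[0]+c*m[1],m[2]])
f=lambda p:np.concatenate([proj(n,X(p,m))-uv for n,uv,m in obs])
r=least_squares(f,[.565,-.125,.16,-10.],x_scale=[.01,.01,.1,5],loss='soft_l1')
print(r.x,np.degrees(r.x[2])); print(np.round(f(r.x).reshape(-1,2),1).tolist())
print('wheel',X(r.x,(0,-105,38)))
for n in('top','scene'): print(n,'wheel proj',proj(n,X(r.x,(0,-105,38))))
E
python3 fit.py
```

```text
[  0.56366594  -0.12394692   0.16233481 -11.38185549] 9.301099472076626
[[-0.6, -1.3], [-0.7, 0.6], [0.6, -1.3], [0.6, 0.3], [0.1, -1.5], [0.3, -0.4], [0.7, 0.5], [1.0, -0.4], [-0.5, -0.3], [-1.4, -0.7], [-0.3, 0.2], [-0.3, -1.1], [1.0, -0.0], [-1.1, -1.6], [-1.8, -0.1], [0.6, -0.3], [-0.1, -1.6]]
wheel [ 0.58063633 -0.22756645  0.038     ]
top wheel proj [360.34214199 214.51228059]
scene wheel proj [209.83808998 237.31937543]
```

```bash
python3 -m handwheel '[[[1,-0.005,-0.022,0,0],[1,-0.005,-0.022,0,0],[1,-0.005,-0.022,0,0],[1,-0.005,-0.022,0,0],[1,-0.005,-0.022,0,0],[1,-0.005,-0.022,0,0],[1,-0.005,-0.022,0,0],[1,-0.005,-0.022,0,0],[1,-0.005,-0.022,0,0],[1,-0.005,-0.022,0,0]]]'
python3 -m handwheel '[[[1,-0.006,-0.022,0,0],[1,-0.006,-0.022,0,0],[1,-0.006,-0.022,0,0],[1,-0.006,-0.022,0,0],[1,-0.006,-0.022,0,0],[1,-0.006,-0.022,0,0],[1,-0.006,-0.022,0,0],[1,0,0,0,0.084],[1,0,0,0,0.084],[1,0,0,0,0.084]]]'
```

```text
t: 1.53
position: [0.4033, -0.3686, 0.2534]
eef_rot: [-3.142, -0.0, -1.157]
wrist_force: [-0.1, 0.1, 0.5]
width: 0.003
t: 2.37
position: [0.527, -0.2684, 0.2531]
eef_rot: [3.141, 0.0, -1.412]
wrist_force: [-0.7, 0.0, 0.5]
width: 0.003
```

```bash
cat > rel.py <<'E'
from bench import *
import numpy as np
from scipy.spatial.transform import Rotation as Ro
s=read_state(); R=Ro.from_euler('xyz',s['eef_rot']).as_matrix()
a=0.16233
def show():
    t=np.array(s['position'])+R@[0,0,.022]
    d=t-[.5807,-.2278,.068]; c,sn=np.cos(a),np.sin(a)
    print('t',round(s['t'],2),'tip rel rim top, vice frame mm',np.round(1e3*np.array([c*d[0]+sn*d[1],-sn*d[0]+c*d[1],d[2]]),1),'F',np.round(s['wrist_force'],1),'yaw',round(s['eef_rot'][2],3),'tilt',np.round(R[:,2],3),'w',round(s['width'],3))
    print('need tool shift to rim top mm',np.round(-1e3*R.T@d,1),'q',np.round(s['q'],2))
show()
E
python3 rel.py
```

```text
t 2.37 tip rel rim top, vice frame mm [-59.6 -31.4 163.1] F [-0.7  0.   0.5] yaw -1.412 tilt [-0.  0. -1.] w 0.003
need tool shift to rim top mm [-31.6 -59.5 163.1] q [-0.6   0.4  -0.08  1.09 -0.    2.39]
```

```bash
python3 -m handwheel '[[[1,-0.008,-0.015,0,0],[1,-0.008,-0.015,0,0],[1,-0.008,-0.015,0,0],[1,-0.008,-0.015,0,0],[1,0,0,0.03,0],[1,0,0,0.03,0],[1,0,0,0.03,0],[1,0,0,0.03,0],[1,0,0,0.025,0],[1,0,0,0,0]]]'; python3 rel.py
python3 - <<'E'
from h import *
crop('top',snapshot('top'),(350,220),60,6,'t1'); crop('scene',snapshot('scene'),(225,215),60,6,'s1')
E
```

```text
t: 3.2
position: [0.5772, -0.2259, 0.1028]
eef_rot: [3.134, 0.006, -1.409]
wrist_force: [-1.4, 0.1, -0.1]
width: -0.001
t 3.2 tip rel rim top, vice frame mm [-3.4  2.6 12.8] F [-1.4  0.1 -0.1] yaw -1.409 tilt [-0.008  0.004 -1.   ] w -0.001
need tool shift to rim top mm [ 2.7 -3.5 12.8] q [-0.49  0.59 -0.18  0.81 -0.    2.49]
```

View pics/t1.png

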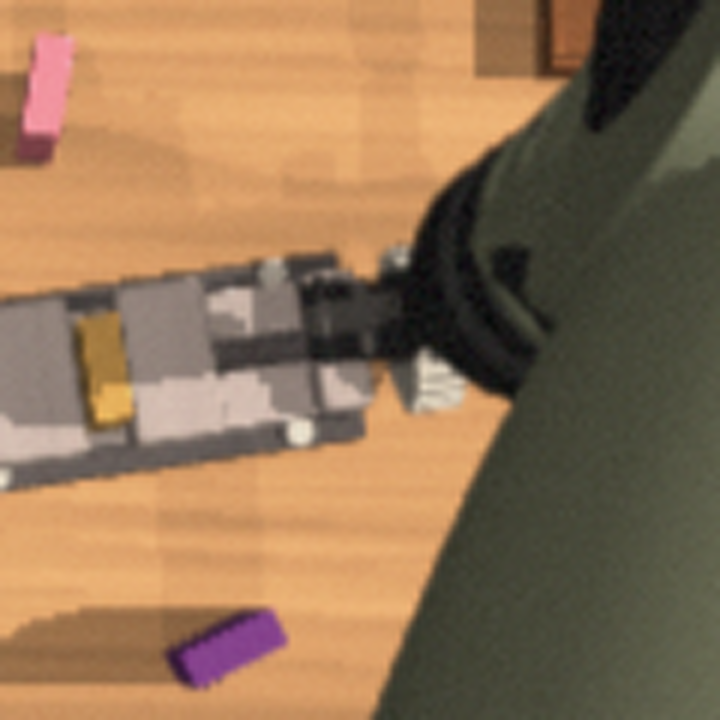

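View pics/s1.png

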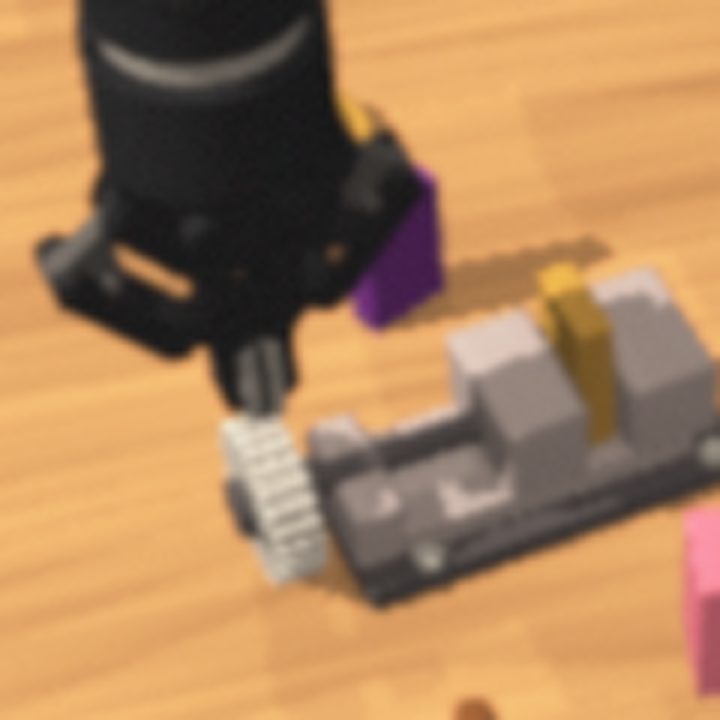

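```bash
python3 rel.py
```

```text
t 3.3 tip rel rim top, vice frame mm [-0.5  0.4 17.9] F [-0.   0.4  1.2] yaw -1.409 tilt [-0.002  0.001 -1.   ] w -0.001
need tool shift to rim top mm [ 0.5 -0.5 17.9] q [-0.49  0.58 -0.18  0.81  0.    2.49]
```

```bash
python3 -m handwheel '[[[1,0,0,0.004,0],[1,0,0,0.004,0],[1,0,0,0.004,0],[1,0,0,0.002,0],[1,0,0,0.001,0],[1,0,0,0,0],[1,0,0,0,0]]]'; python3 rel.py;  python3 -m handwheel '[[[1,0,0,0.001,0],[1,0,0,0.001,0],[1,0,0,0,0]]]';python3 rel.py;  python3 -m handwheel '[[[1,0,0,0.001,0],[1,0,0,0,0]]]';python3 rel.py
```

```text
t: 3.88
position: [0.5807, -0.2278, 0.0935]
eef_rot: [-3.141, -0.0, -1.409]
wrist_force: [1.3, 0.1, -0.3]
width: 0.0
t 3.88 tip rel rim top, vice frame mm [0.  0.  3.5] F [ 1.3  0.1 -0.3] yaw -1.409 tilt [ 0. -0. -1.] w 0.0
need tool shift to rim top mm [0.  0.  3.5] q [-0.49  0.6  -0.19  0.78  0.    2.49]
t: 4.13
position: [0.5806, -0.2277, 0.0911]
eef_rot: [3.141, 0.0, -1.409]
wrist_force: [0.3, -0.4, 0.6]
width: -0.003
t 4.13 tip rel rim top, vice frame mm [-0.1  0.1  1.1] F [ 0.3 -0.4  0.6] yaw -1.409 tilt [-0.  0. -1.] w -0.003
need tool shift to rim top mm [ 0.1 -0.1  1.1] q [-0.49  0.6  -0.19  0.77 -0.    2.49]
t: 4.3
position: [0.5806, -0.2277, 0.0901]
eef_rot: [3.141, 0.0, -1.409]
wrist_force: [-0.7, 0.9, 0.2]
width: 0.002
t 4.3 tip rel rim top, vice frame mm [-0.1  0.1  0.1] F [-0.7  0.9  0.2] yaw -1.409 tilt [-0.  0. -1.] w 0.002
need tool shift to rim top mm [ 0.1 -0.1  0.1] q [-0.49  0.6  -0.2   0.77  0.    2.49]
```

```bash
for i in 1 2 3; do python3 -m handwheel '[[[1,0,0,0.0005,0],[1,0,0,0.0005,0],[1,0,0,0,0]]]' >/dev/null;python3 rel.py|head -1; done
```

```text
t 4.55 tip rel rim top, vice frame mm [ 0.2  0.  -0.3] F [-0.6  0.6  3. ] yaw -1.409 tilt [ 0.001 -0.    -1.   ] w 0.002
t 4.8 tip rel rim top, vice frame mm [ 0.7 -0.  -0.4] F [-1.2  2.5  8.7] yaw -1.409 tilt [ 0.002 -0.    -1.   ] w 0.0
t 5.05 tip rel rim top, vice frame mm [ 1.3 -0.1 -0.5] F [-2.5  3.1 13.5] yaw -1.409 tilt [ 0.003 -0.    -1.   ] w -0.003
```

```bash
python3 -m handwheel '[[[1,0,0.004,0,0],[1,0,0.004,0,0],[1,0,0.004,0,0],[1,0,0.004,0,0],[1,0,0.002,0,0],[1,0,0.002,0,0],[1,0,0,0,0]]]';python3 rel.py;  python3 -m handwheel '[[[1,0,0,-0.01,0],[1,0,0,-0.01,0],[1,0,0,-0.01,0],[1,0,0,0,0]]]'; python3 rel.py
python3 - <<'E'
from h import *
crop('top',snapshot('top'),(340,220),60,6,'t2'); crop('scene',snapshot('scene'),(235,215),60,6,'s2')
E
```

```text
t: 5.63
position: [0.5601, -0.2309, 0.0868]
eef_rot: [3.14, 0.001, -1.409]
wrist_force: [-0.6, -0.2, -0.5]
width: -0.002
t 5.63 tip rel rim top, vice frame mm [-20.8   0.3  -3.2] F [-0.6 -0.2 -0.5] yaw -1.409 tilt [-0.001  0.    -1.   ] w -0.002
need tool shift to rim top mm [  0.2 -20.8  -3.3] q [-0.51  0.58 -0.25  0.74 -0.    2.47]
t: 5.97
position: [0.5627, -0.2318, 0.1203]
eef_rot: [-3.138, -0.003, -1.409]
wrist_force: [-0.1, -0.7, 1.4]
width: 0.004
t 5.97 tip rel rim top, vice frame mm [-18.4  -1.1  30.3] F [-0.1 -0.7  1.4] yaw -1.409 tilt [ 0.004 -0.002 -1.   ] w 0.004
need tool shift to rim top mm [ -1.2 -18.3  30.4] q [-0.51  0.54 -0.22  0.81 -0.    2.47]
```

View pics/s2.png

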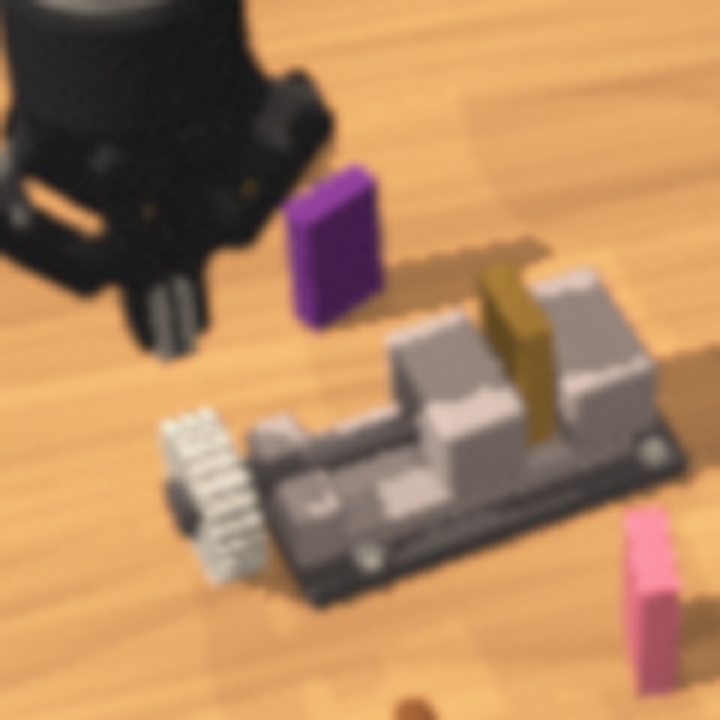

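View pics/t2.png

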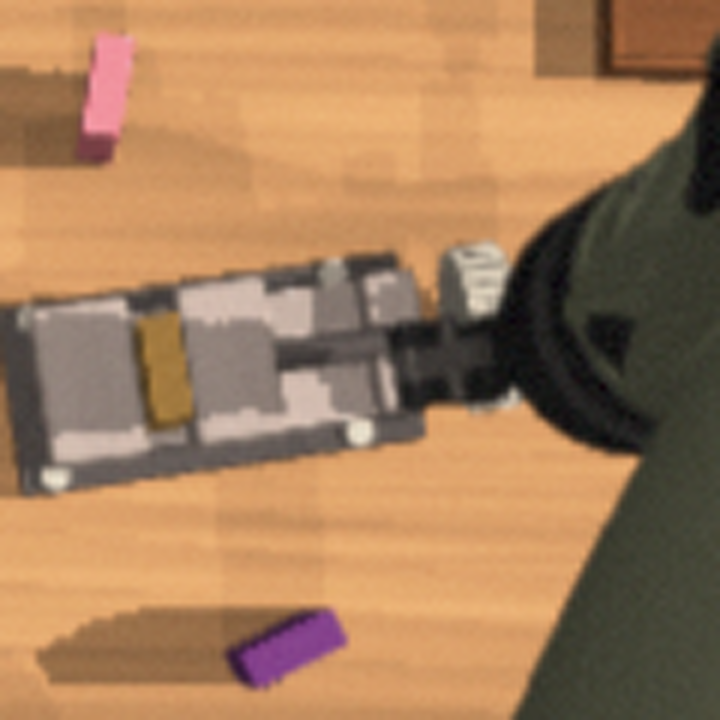

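```bash
cat > phase.py <<'E'
import sys
from h import *
from scipy.optimize import least_squares
VX,VY,A=.5637,-.1239,.1623
def W(x,y,z):
    c,s=np.cos(A),np.sin(A); return np.array([VX+c*x-s*y,VY+s*x+c*y,z])
def phase(n,im,lo,hi,R=.0295):
    g=im.astype(float).mean(2).astype(np.float32); M=P(n)
    ph=np.radians(np.arange(lo,hi,.5)); out=np.zeros(len(ph))
    for y in np.linspace(-.111,-.099,7):
        X=np.array([np.append(W(-R*np.sin(p),y,.038+R*np.cos(p)),1) for p in ph]).T
        q=M@X; u=(q[0]/q[2]).astype(np.float32); v=(q[1]/q[2]).astype(np.float32)
        out+=cv2.remap(g,u[None],v[None],cv2.INTER_CUBIC)[0]/7
    t=(ph-ph.mean())/np.ptp(ph)
    B=np.column_stack([t**k for k in range(5)]+[np.cos(24*ph),np.sin(24*ph)])
    c,*_=np.linalg.lstsq(B,out,rcond=None)
    r=out-B@c; amp=np.hypot(c[-1],c[-2])
    return np.degrees(np.arctan2(c[-1],c[-2]))/24%15, amp, r.std()
if __name__=='__main__':
    for n,lo,hi in(('scene',-75,-15),('scene',-60,10),('top',-45,45),('top',-60,20)):
        im=cv2.imread('pics/%s0.png'%n)[:,:,::-1]
        print(n,lo,hi,'start',np.round(phase(n,im,lo,hi),2),'now',np.round(phase(n,snapshot(n),lo,hi),2))
E
python3 phase.py
```

```text
scene -75 -15 start [11.01 12.72  1.88] now [12.06 15.15  1.75]
scene -60 10 start [10.85  9.65  2.92] now [12.27 11.11  3.43]
top -45 45 start [6.36 5.83 5.49] now [7.92 4.87 7.43]
top -60 20 start [7.17 7.45 4.27] now [8.6  8.36 5.11]
```

```bash
python3 -m handwheel '[[[1,0,-0.01,0,0],[1,0,-0.01,0,0],[1,0,-0.01,0,0],[1,0,-0.01,0,0],[1,0,-0.002,0.008,0],[1,0,0,0.008,0],[1,0,0,0.008,0],[1,0,0,0.006,0],[1,0,0,0,0]]]'; python3 rel.py|head -1
cat > ph.py <<'E'
from phase import *
print('phase',np.round(phase('scene',snapshot('scene'),-75,-15),2))
E
python3 ph.py
python3 -m handwheel '[[[1,0,0.003,0,0],[1,0,0.003,0,0]]]'>/dev/null; python3 ph.py; python3 rel.py|head -1
python3 -m handwheel '[[[1,0,0.003,0,0]]]'>/dev/null; python3 ph.py; python3 rel.py|head -1
python3 -m handwheel '[[[1,0,0.003,0,0]]]'>/dev/null; python3 ph.py; python3 rel.py|head -1
python3 -m handwheel '[[[1,0,0.003,0,0]]]'>/dev/null; python3 ph.py; python3 rel.py|head -1
python3 -m handwheel '[[[1,0,0.003,0,0]]]'>/dev/null; python3 ph.py; python3 rel.py|head -1
```

```text
t: 7.02
position: [0.6031, -0.2237, 0.0867]
eef_rot: [-3.139, 0.001, -1.409]
wrist_force: [2.3, 1.2, 1.5]
width: -0.0
t 7.02 tip rel rim top, vice frame mm [22.8  0.4 -3.3] F [2.3 1.2 1.5] yaw -1.409 tilt [ 0.002  0.002 -1.   ] w -0.0
phase [6.08 7.7  6.73]
phase [2.39 9.04 5.22]
t 7.28 tip rel rim top, vice frame mm [17.   0.2 -1.4] F [3.  3.7 8.3] yaw -1.409 tilt [ 0.004  0.001 -1.   ] w -0.001
phase [ 7.52 11.31  4.31]
t 7.42 tip rel rim top, vice frame mm [14.2  0.2 -0.9] F [ 1.6  3.1 10.7] yaw -1.409 tilt [ 0.004  0.001 -1.   ] w 0.001
phase [13.07  9.6   5.55]
t 7.55 tip rel rim top, vice frame mm [11.1  0.2 -0.6] F [ 0.9  4.2 13.2] yaw -1.409 tilt [ 0.004  0.001 -1.   ] w -0.004
phase [5.56 8.51 6.23]
t 7.68 tip rel rim top, vice frame mm [ 7.6  0.2 -0.6] F [-0.7  3.7 15.4] yaw -1.409 tilt [ 0.003  0.    -1.   ] w -0.001
phase [11.65 12.43  4.96]
t 7.82 tip rel rim top, vice frame mm [ 4.7  0.1 -0.5] F [ 0.   2.8 14.9] yaw -1.409 tilt [ 0.004  0.    -1.   ] w -0.001
```

```bash
python3 -m handwheel '[[[1,0,0.003,0,0]]]'>/dev/null; python3 ph.py; python3 rel.py|head -1
python3 -m handwheel '[[[1,0,0.003,0,0]]]'>/dev/null; python3 ph.py; python3 rel.py|head -1
python3 -m handwheel '[[[1,0,0.003,0,0]]]'>/dev/null; python3 ph.py; python3 rel.py|head -1
python3 -m handwheel '[[[1,0,0.003,0,0]]]'>/dev/null; python3 ph.py; python3 rel.py|head -1
python3 -m handwheel '[[[1,0,0.003,0,0]]]'>/dev/null; python3 ph.py; python3 rel.py|head -1
python3 -m handwheel '[[[1,0,0.003,0,0]]]'>/dev/null; python3 ph.py; python3 rel.py|head -1
python3 -m handwheel '[[[1,0,0.003,0,0]]]'>/dev/null; python3 ph.py; python3 rel.py|head -1
python3 -m handwheel '[[[1,0,0.003,0,0]]]'>/dev/null; python3 ph.py; python3 rel.py|head -1
```

```text
phase [ 1.78 11.29  4.1 ]
t 7.95 tip rel rim top, vice frame mm [ 1.8  0.  -0.5] F [-0.1  3.6 13.9] yaw -1.409 tilt [ 0.004  0.    -1.   ] w -0.0
phase [ 8.08 13.1   2.42]
t 8.08 tip rel rim top, vice frame mm [-1.5  0.  -0.6] F [-0.8  3.4 15.2] yaw -1.409 tilt [ 0.003 -0.    -1.   ] w -0.002
phase [13.43 13.06  2.58]
t 8.22 tip rel rim top, vice frame mm [-4.2 -0.1 -0.6] F [ 1.2  3.4 13.4] yaw -1.409 tilt [ 0.004 -0.    -1.   ] w 0.003
phase [ 4.08 13.    2.61]
t 8.35 tip rel rim top, vice frame mm [-7.4 -0.1 -0.6] F [-0.8  2.6 14.1] yaw -1.409 tilt [ 0.003 -0.    -1.   ] w 0.001
phase [10.99 14.4   2.44]
t 8.48 tip rel rim top, vice frame mm [-11.2  -0.1  -1. ] F [-1.7  2.9 13.1] yaw -1.409 tilt [ 0.002 -0.001 -1.   ] w -0.001
phase [ 3.53 13.35  1.94]
t 8.62 tip rel rim top, vice frame mm [-15.   -0.   -1.8] F [-2.6  1.   8.8] yaw -1.409 tilt [-0.    -0.001 -1.   ] w -0.002
phase [ 9.73 14.16  2.91]
t 8.75 tip rel rim top, vice frame mm [-18.5   0.1  -2.7] F [-1.8 -0.2 -0.9] yaw -1.41 tilt [-0.001 -0.    -1.   ] w 0.002
phase [ 9.75 14.1   2.88]
t 8.88 tip rel rim top, vice frame mm [-21.7   0.4  -3.4] F [-0.7  0.2 -0.5] yaw -1.41 tilt [-0.002  0.    -1.   ] w 0.002
```

```bash
python3 -m handwheel '[[[1,0,0,-0.009,0],[1,0,0,-0.009,0],[1,0,-0.012,0,0],[1,0,-0.012,0,0],[1,0,-0.012,0,0],[1,0,-0.012,0,0],[1,0,0,0,0],[1,0,0,0.009,0],[1,0,0,0.009,0],[1,0,0,0,0]]]'>/dev/null; python3 rel.py|head -1;python3 ph.py
python3 -m handwheel '[[[1,0,0.0048,0,0],[1,0,0.0048,0,0],[1,0,0.0048,0,0],[1,0,0.0048,0,0],[1,0,0.0048,0,0]]]'>/dev/null; python3 rel.py|head -1;python3 ph.py
python3 -m handwheel '[[[1,0,0.0048,0,0],[1,0,0.0048,0,0],[1,0,0.0048,0,0],[1,0,0.0048,0,0],[1,0,0.0048,0,0],[1,0,0,0,0]]]'>/dev/null; python3 rel.py|head -1;python3 ph.py
```

```text
t 9.72 tip rel rim top, vice frame mm [25.8  1.1 -5.2] F [-0.9  0.1 -0.6] yaw -1.409 tilt [-0.004  0.002 -1.   ] w 0.001
phase [11.44  6.7   5.59]
t 10.18 tip rel rim top, vice frame mm [ 5.4 -0.2 -0.4] F [ 2.4  3.4 10.3] yaw -1.409 tilt [ 0.005  0.    -1.   ] w -0.007
phase [13.94 12.22  3.9 ]
t 10.73 tip rel rim top, vice frame mm [-21.7   0.2  -2.8] F [-0.1  0.6  0.6] yaw -1.41 tilt [-0.002  0.    -1.   ] w 0.006
phase [ 5.21 13.85  1.59]
```

```bash
python3 -m handwheel '[[[1,0,0,-0.009,0],[1,0,0,-0.009,0],[1,0,-0.012,0,0],[1,0,-0.012,0,0],[1,0,-0.012,0,0],[1,0,-0.012,0,0],[1,0,0,0,0],[1,0,0,0.009,0],[1,0,0,0.009,0],[1,0,0,0,0]]]'>/dev/null; python3 rel.py|head -1;python3 ph.py
python3 -m handwheel '[[[1,0,0.004,0,0],[1,0,0.004,0,0],[1,0,0.004,0,0],[1,0,0.004,0,0],[1,0,0.004,0,0],[1,0,0.004,0,0]]]'>/dev/null; python3 rel.py|head -1;python3 ph.py
python3 -m handwheel '[[[1,0,0.004,0,0],[1,0,0.004,0,0],[1,0,0.004,0,0],[1,0,0.004,0,0],[1,0,0.004,0,0],[1,0,0.004,0,0],[1,0,0,0,0]]]'>/dev/null; python3 rel.py|head -1;python3 ph.py
echo --;python3 -m handwheel '[[[1,0,0,-0.009,0],[1,0,0,-0.009,0],[1,0,-0.012,0,0],[1,0,-0.012,0,0],[1,0,-0.012,0,0],[1,0,-0.012,0,0],[1,0,0,0,0],[1,0,0,0.009,0],[1,0,0,0.009,0],[1,0,0,0,0]]]'>/dev/null; python3 rel.py|head -1;python3 ph.py
python3 -m handwheel '[[[1,0,0.004,0,0],[1,0,0.004,0,0],[1,0,0.004,0,0],[1,0,0.004,0,0],[1,0,0.004,0,0],[1,0,0.004,0,0]]]'>/dev/null; python3 rel.py|head -1;python3 ph.py
python3 -m handwheel '[[[1,0,0.004,0,0],[1,0,0.004,0,0],[1,0,0.004,0,0],[1,0,0.004,0,0],[1,0,0.004,0,0],[1,0,0.004,0,0],[1,0,0,0,0]]]'>/dev/null; python3 rel.py|head -1;python3 ph.py
```

```text
t 11.62 tip rel rim top, vice frame mm [25.8  1.1 -5.2] F [-0.4  0.6 -0.4] yaw -1.409 tilt [-0.004  0.002 -1.   ] w 0.002
phase [6.82 3.52 4.  ]
t 12.17 tip rel rim top, vice frame mm [ 5.8 -0.3 -0.3] F [ 1.5  3.  10.5] yaw -1.409 tilt [ 0.005 -0.    -1.   ] w 0.002
phase [ 1.06 12.72  2.79]
t 12.8 tip rel rim top, vice frame mm [-21.6   0.3  -3.1] F [-0.1  0.4 -0.1] yaw -1.41 tilt [-0.002  0.    -1.   ] w 0.003
phase [ 9.65 13.75  2.55]
--
t 13.68 tip rel rim top, vice frame mm [25.9  1.1 -5.2] F [ 0.  -0.4 -0.2] yaw -1.409 tilt [-0.004  0.002 -1.   ] w 0.002
phase [11.58  6.09  5.34]
t 14.23 tip rel rim top, vice frame mm [ 5.4 -0.2 -0.4] F [1.5 2.9 9.5] yaw -1.409 tilt [ 0.005 -0.    -1.   ] w -0.002
phase [13.51 12.05  3.65]
t 14.87 tip rel rim top, vice frame mm [-21.5   0.2  -2.9] F [ 0.   0.3 -0.8] yaw -1.41 tilt [-0.002  0.    -1.   ] w 0.002
phase [ 6.13 13.8   3.35]
```

```bash
python3 -m handwheel '[[[1,0,0,-0.02,0],[1,0,0,-0.02,0],[1,0,0.03,0,0],[1,0,0.03,0,0],[1,0,0.03,0,0],[1,0,0.03,0,0],[1,0,0.03,0,0],[1,0,0,0,0]]]'; python3 rel.py
python3 - <<'E'
from phase import *
for n,c in(('top',(325,220)),('scene',(245,225))):
    im=snapshot(n); cv2.imwrite(f'pics/{n}_m1.png',im[:,:,::-1]); crop(n,im,c,55,7,n+'_c1')
E
python3 ph.py
```

```text
t: 15.58
position: [0.4076, -0.2542, 0.1265]
eef_rot: [3.137, 0.003, -1.412]
wrist_force: [-0.6, 0.2, -0.7]
width: 0.006
t 15.58 tip rel rim top, vice frame mm [-175.2    2.    36.5] F [-0.6  0.2 -0.7] yaw -1.412 tilt [-0.005  0.002 -1.   ] w 0.006
need tool shift to rim top mm [   1.4 -175.4   35.6] q [-0.71  0.34 -0.54  0.7  -0.    2.27]
phase [ 6.11 13.63  3.28]
```

View pics/scene_c1.png

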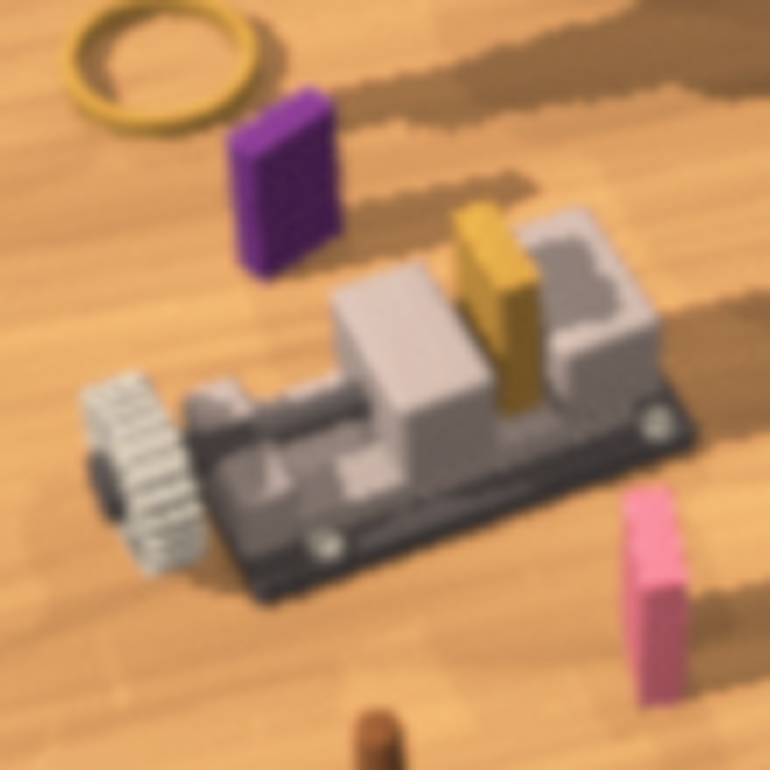

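View pics/top_c1.png

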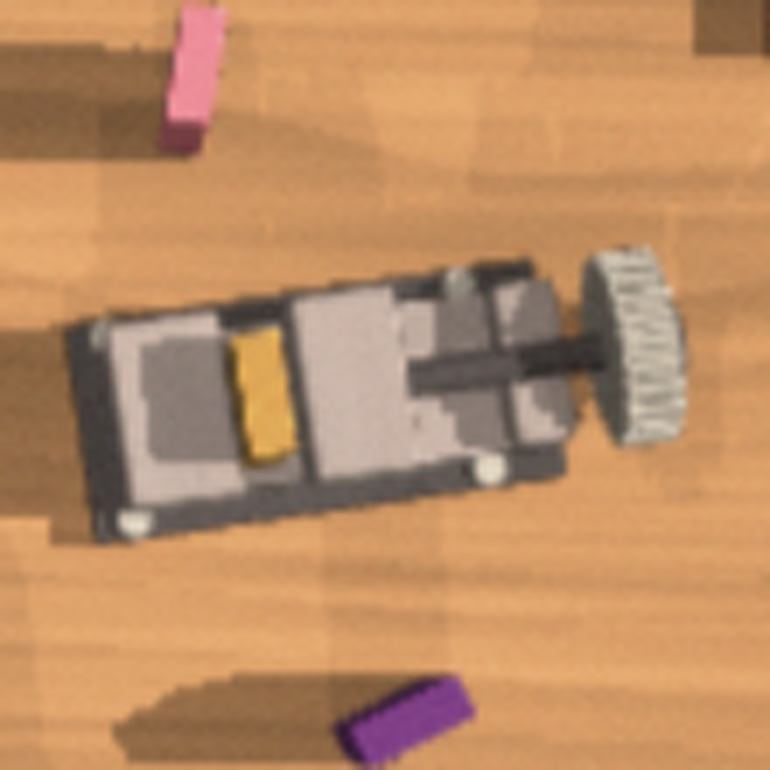

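```bash
cat > jaw.py <<'E'
import sys
from phase import *
from scipy.ndimage import gaussian_filter1d as gf
def rect(n,im,xs,ys,z=.06):
    XX,YY=np.meshgrid(xs,ys); c,s=np.cos(A),np.sin(A)
    Q=np.stack([VX+c*XX-s*YY,VY+s*XX+c*YY,0*XX+z,0*XX+1]).reshape(4,-1)
    q=P(n)@Q; u=(q[0]/q[2]).reshape(XX.shape).astype(np.float32); v=(q[1]/q[2]).reshape(XX.shape).astype(np.float32)
    return cv2.remap(im,u,v,cv2.INTER_CUBIC)
ys=np.arange(-.06,.03,.0002)
def prof(n,im,x0,x1,ch=None):
    r=rect(n,im,np.linspace(x0,x1,40),ys).astype(float)
    return gf(r.mean(2).mean(1),3)
if __name__=='__main__':
    tag=sys.argv[1]
    for n,(x0,x1) in (('top',(-.024,-.012)),('top',(.012,.024)),('scene',(-.022,.022)),('scene',(0.005,.024)),('scene',(-.024,-.005))):
        p=[prof(n,cv2.imread(f'pics/{n}{t}.png')[:,:,::-1],x0,x1) for t in('0',tag)]
        for lo,hi,nm in((-.048,-.018,'back'),):
            m=(ys>lo)&(ys<hi); print(n,x0,nm,[round(float(1e3*ys[m][np.argmax(abs(np.gradient(q)[m]))]),1) for q in p])
        # shift by matching gradient of start window around back edge
        g0,g1=np.gradient(p[0]),np.gradient(p[1])
        w=(ys>-.033)&(ys<-.019); i=np.where(w)[0]; best=[]
        for k in range(0,80):
            if i[0]-k<0: break
            a=g0[i];b=g1[i-k]; best.append((np.corrcoef(a,b)[0,1],k*.2))
        print('   shift mm',max(best))
E
python3 jaw.py _m1
```

```text
top -0.024 back [-43.4, -43.6]
   shift mm (np.float64(0.9102182401092557), 5.2)
top 0.012 back [-42.2, -42.2]
   shift mm (np.float64(0.9514090099401921), 15.600000000000001)
scene -0.022 back [-28.4, -33.6]
   shift mm (np.float64(0.9993115506778587), 5.2)
scene 0.005 back [-28.6, -33.8]
   shift mm (np.float64(0.9993882423858169), 5.2)
scene -0.024 back [-28.2, -33.4]
   shift mm (np.float64(0.9983810766273435), 5.2)
```

```bash
python3 -m handwheel '[[[1,0,-0.033,0,0],[1,0,-0.033,0,0],[1,0,-0.033,0,0],[1,0,-0.033,0,0],[1,0,-0.033,0,0],[1,0,-0.033,0,0],[1,0,0,0.015,0],[1,0,0,0.015,0],[1,0,0,0.01,0],[1,0,0,0,0]]]' >/dev/null; python3 rel.py|head -1
python3 -m handwheel '[[[1,0,0.004,0,0],[1,0,0.004,0,0],[1,0,0.004,0,0],[1,0,0.004,0,0],[1,0,0.004,0,0],[1,0,0.004,0,0]]]'>/dev/null; python3 rel.py|head -1
python3 -m handwheel '[[[1,0,0.004,0,0],[1,0,0.004,0,0],[1,0,0.004,0,0],[1,0,0.004,0,0],[1,0,0.004,0,0],[1,0,0.004,0,0],[1,0,0,0,0]]]'>/dev/null; python3 rel.py|head -1;python3 ph.py
echo --;python3 -m handwheel '[[[1,0,0,-0.009,0],[1,0,0,-0.009,0],[1,0,-0.012,0,0],[1,0,-0.012,0,0],[1,0,-0.012,0,0],[1,0,-0.012,0,0],[1,0,0,0,0],[1,0,0,0.009,0],[1,0,0,0.009,0],[1,0,0,0,0]]]'>/dev/null; python3 rel.py|head -1
python3 -m handwheel '[[[1,0,0.004,0,0],[1,0,0.004,0,0],[1,0,0.004,0,0],[1,0,0.004,0,0],[1,0,0.004,0,0],[1,0,0.004,0,0]]]'>/dev/null; python3 rel.py|head -1
python3 -m handwheel '[[[1,0,0.004,0,0],[1,0,0.004,0,0],[1,0,0.004,0,0],[1,0,0.004,0,0],[1,0,0.004,0,0],[1,0,0.004,0,0],[1,0,0,0,0]]]'>/dev/null; python3 rel.py|head -1;python3 ph.py
```

```text
t 16.57 tip rel rim top, vice frame mm [27.4  1.7 -5.8] F [-0.1 -0.6 -0.6] yaw -1.408 tilt [-0.004  0.002 -1.   ] w -0.003
t 17.07 tip rel rim top, vice frame mm [ 5.5 -0.6 -0.3] F [2.4 3.4 8.6] yaw -1.409 tilt [ 0.005 -0.    -1.   ] w -0.003
t 17.65 tip rel rim top, vice frame mm [-21.5   0.2  -2.9] F [0.2 0.4 0.3] yaw -1.41 tilt [-0.002  0.    -1.   ] w -0.003
phase [ 7.11 12.86  3.75]
--
t 18.53 tip rel rim top, vice frame mm [25.8  1.1 -5.2] F [-0.4 -0.2 -0.7] yaw -1.409 tilt [-0.004  0.002 -1.   ] w -0.002
t 19.03 tip rel rim top, vice frame mm [ 5.5  0.2 -0.4] F [ 1.8  5.5 10.9] yaw -1.408 tilt [ 0.005  0.001 -1.   ] w -0.005
t 19.62 tip rel rim top, vice frame mm [-21.5  -0.   -2.9] F [-0.7  0.6  0.3] yaw -1.41 tilt [-0.002 -0.    -1.   ] w -0.0
phase [ 7.79 13.44  2.89]
```

```bash
python3 -m handwheel '[[[1,0,0,-0.009,0],[1,0,0,-0.009,0],[1,0,-0.012,0,0],[1,0,-0.012,0,0],[1,0,-0.012,0,0],[1,0,-0.012,0,0],[1,0,0,0,0],[1,0,0,0.009,0],[1,0,0,0.009,0],[1,0,0,0,0]]]'>/dev/null; python3 rel.py|head -1
python3 -m handwheel '[[[1,0,0.004,0,0],[1,0,0.004,0,0],[1,0,0.004,0,0],[1,0,0.004,0,0],[1,0,0.004,0,0],[1,0,0.004,0,0]]]'>/dev/null; python3 rel.py|head -1
python3 -m handwheel '[[[1,0,0.004,0,0],[1,0,0.004,0,0],[1,0,0.004,0,0],[1,0,0.004,0,0],[1,0,0.004,0,0],[1,0,0.004,0,0],[1,0,0,0,0]]]'>/dev/null; python3 rel.py|head -1;python3 ph.py
echo --;python3 -m handwheel '[[[1,0,0,-0.009,0],[1,0,0,-0.009,0],[1,0,-0.012,0,0],[1,0,-0.012,0,0],[1,0,-0.012,0,0],[1,0,-0.012,0,0],[1,0,0,0,0],[1,0,0,0.009,0],[1,0,0,0.009,0],[1,0,0,0,0]]]'>/dev/null; python3 rel.py|head -1
python3 -m handwheel '[[[1,0,0.004,0,0],[1,0,0.004,0,0],[1,0,0.004,0,0],[1,0,0.004,0,0],[1,0,0.004,0,0],[1,0,0.004,0,0]]]'>/dev/null; python3 rel.py|head -1
python3 -m handwheel '[[[1,0,0.004,0,0],[1,0,0.004,0,0],[1,0,0.004,0,0],[1,0,0.004,0,0],[1,0,0.004,0,0],[1,0,0.004,0,0],[1,0,0,0,0]]]'>/dev/null; python3 rel.py|head -1;python3 ph.py
echo --;python3 -m handwheel '[[[1,0,0,-0.02,0],[1,0,0,-0.02,0],[1,0,0.03,0,0],[1,0,0.03,0,0],[1,0,0.03,0,0],[1,0,0.03,0,0],[1,0,0.03,0,0],[1,0,0,0,0]]]'; python3 rel.py
python3 - <<'E'
from phase import *
for n,c in(('top',(325,220)),('scene',(245,225))):
    im=snapshot(n); cv2.imwrite(f'pics/{n}_m2.png',im[:,:,::-1]); crop(n,im,c,55,7,n+'_c2')
E
python3 ph.py; python3 jaw.py _m2
```

```text
t 20.5 tip rel rim top, vice frame mm [25.8  1.1 -5.2] F [-1.2 -0.2 -0.3] yaw -1.409 tilt [-0.004  0.002 -1.   ] w -0.002
t 21.0 tip rel rim top, vice frame mm [ 5.5  0.2 -0.4] F [ 1.7  5.3 10.5] yaw -1.408 tilt [ 0.005  0.001 -1.   ] w -0.002
t 21.58 tip rel rim top, vice frame mm [-21.6   0.   -3. ] F [0.1 0.  0.9] yaw -1.41 tilt [-0.002 -0.    -1.   ] w -0.001
phase [ 8.33 14.18  3.12]
--
t 22.47 tip rel rim top, vice frame mm [25.8  1.1 -5.2] F [-0.5  0.6 -0.2] yaw -1.409 tilt [-0.004  0.002 -1.   ] w 0.001
t 22.97 tip rel rim top, vice frame mm [ 5.5  0.2 -0.4] F [ 1.6  5.3 10.9] yaw -1.408 tilt [ 0.005  0.001 -1.   ] w -0.001
t 23.55 tip rel rim top, vice frame mm [-21.6   0.   -2.9] F [0.3 1.6 0.2] yaw -1.41 tilt [-0.002 -0.    -1.   ] w 0.003
phase [ 8.48 14.01  3.27]
--
t: 24.27
position: [0.4076, -0.2543, 0.1265]
eef_rot: [3.137, 0.003, -1.413]
wrist_force: [-0.1, -0.0, -0.8]
width: -0.001
t 24.27 tip rel rim top, vice frame mm [-175.2    1.9   36.5] F [-0.1 -0.  -0.8] yaw -1.413 tilt [-0.005  0.002 -1.   ] w -0.001
need tool shift to rim top mm [   1.3 -175.4   35.6] q [-0.71  0.34 -0.54  0.7  -0.    2.27]
phase [ 8.51 13.59  3.19]
top -0.024 back [-43.4, -43.4]
   shift mm (np.float64(0.6813432201384796), 1.6)
top 0.012 back [-42.2, -42.2]
   shift mm (np.float64(0.8083370707011132), 15.600000000000001)
scene -0.022 back [-28.4, -38.4]
   shift mm (np.float64(0.998996209131825), 10.0)
scene 0.005 back [-28.6, -38.6]
   shift mm (np.float64(0.9979222514770565), 10.0)
scene -0.024 back [-28.2, -38.2]
   shift mm (np.float64(0.99772554680388), 10.0)
```

```bash
python3 -m handwheel '[[[1,0,-0.033,0,0],[1,0,-0.033,0,0],[1,0,-0.033,0,0],[1,0,-0.033,0,0],[1,0,-0.033,0,0],[1,0,-0.033,0,0],[1,0,0,0.015,0],[1,0,0,0.015,0],[1,0,0,0.01,0],[1,0,0,0,0]]]' >/dev/null; python3 rel.py|head -1
python3 -m handwheel '[[[1,0,0.004,0,0],[1,0,0.004,0,0],[1,0,0.004,0,0],[1,0,0.004,0,0],[1,0,0.004,0,0],[1,0,0.004,0,0]]]'>/dev/null; python3 rel.py|head -1
python3 -m handwheel '[[[1,0,0.004,0,0],[1,0,0.004,0,0],[1,0,0.004,0,0],[1,0,0.004,0,0],[1,0,0.004,0,0],[1,0,0.004,0,0],[1,0,0,0,0]]]'>/dev/null; python3 rel.py|head -1;python3 ph.py
echo --;python3 -m handwheel '[[[1,0,0,-0.009,0],[1,0,0,-0.009,0],[1,0,-0.01,0,0],[1,0,-0.01,0,0],[1,0,-0.01,0,0],[1,0,0,0.004,0],[1,0,0,0.004,0],[1,0,0,0.004,0],[1,0,0,0.003,0],[1,0,0,0.003,0]]]'>/dev/null; python3 rel.py|head -1
python3 -m handwheel '[[[1,0,0.003,0,0],[1,0,0.003,0,0],[1,0,0.004,0,0],[1,0,0.004,0,0],[1,0,0.004,0,0],[1,0,0.004,0,0],[1,0,0.004,0,0],[1,0,0.004,0,0],[1,0,0,0,0]]]'>/dev/null; python3 rel.py|head -1;python3 ph.py
echo --;python3 -m handwheel '[[[1,0,0,-0.02,0],[1,0,0,-0.02,0],[1,0,0.03,0,0],[1,0,0.03,0,0],[1,0,0.03,0,0],[1,0,0.03,0,0],[1,0,0.03,0,0],[1,0,0,0,0]]]'; python3 rel.py
python3 - <<'E'
from phase import *
for n,c in(('top',(325,220)),('scene',(245,225))):
    im=snapshot(n); cv2.imwrite(f'pics/{n}_m3.png',im[:,:,::-1]); crop(n,im,c,55,7,n+'_c3')
E
python3 ph.py; python3 jaw.py _m3
```

```text
t 25.25 tip rel rim top, vice frame mm [27.6  1.6 -5.7] F [ 0.2 -0.6 -0.2] yaw -1.408 tilt [-0.004  0.002 -1.   ] w -0.004
t 25.75 tip rel rim top, vice frame mm [ 5.5 -0.6 -0.3] F [1.5 2.5 8.7] yaw -1.409 tilt [ 0.005 -0.001 -1.   ] w 0.003
t 26.33 tip rel rim top, vice frame mm [-21.6   0.3  -3. ] F [-0.1 -0.4  0.1] yaw -1.41 tilt [-0.002  0.    -1.   ] w -0.002
phase [ 7.56 12.97  3.43]
--
t 27.22 tip rel rim top, vice frame mm [11.1  0.2 -1.3] F [ 0.4  7.4 22.3] yaw -1.409 tilt [ 0.003  0.001 -1.   ] w 0.001
t 27.97 tip rel rim top, vice frame mm [-21.5   0.3  -3.2] F [-0.6  0.8 -1.1] yaw -1.41 tilt [-0.002  0.    -1.   ] w 0.001
phase [ 9.74 13.81  2.69]
--
t: 28.68
position: [0.4076, -0.2541, 0.1263]
eef_rot: [3.137, 0.003, -1.412]
wrist_force: [-1.0, 1.0, 0.3]
width: 0.001
t 28.68 tip rel rim top, vice frame mm [-175.2    2.1   36.3] F [-1.   1.   0.3] yaw -1.412 tilt [-0.005  0.002 -1.   ] w 0.001
need tool shift to rim top mm [   1.5 -175.4   35.5] q [-0.71  0.34 -0.54  0.7  -0.    2.27]
phase [ 9.78 13.46  2.52]
top -0.024 back [-43.4, -43.4]
   shift mm (np.float64(0.5097949103053511), 2.4000000000000004)
top 0.012 back [-42.2, -42.2]
   shift mm (np.float64(0.7824563498517098), 15.8)
scene -0.022 back [-28.4, -40.2]
   shift mm (np.float64(0.9991848178440229), 11.8)
scene 0.005 back [-28.6, -40.4]
   shift mm (np.float64(0.9993012066782488), 11.8)
scene -0.024 back [-28.2, -40.0]
   shift mm (np.float64(0.9971214815409041), 11.8)
```

View pics/scene_c3.png

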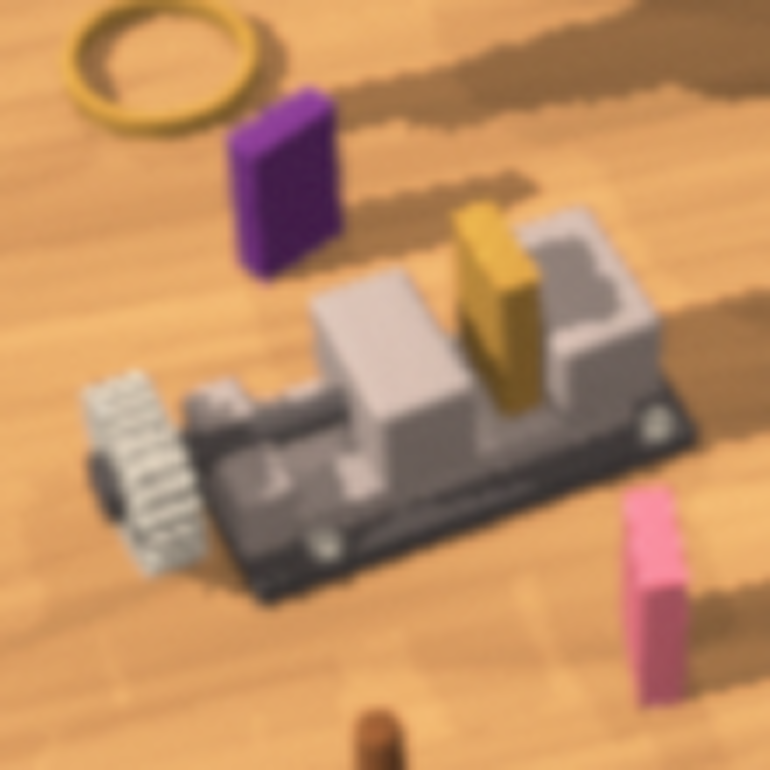

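View pics/top_m3.png

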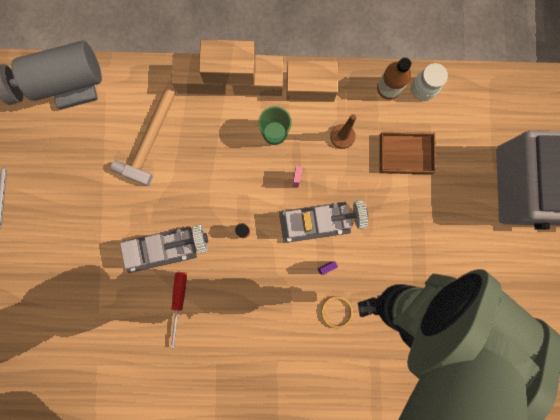

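The jaw has backed off about 11.8 mm, which is about 1.96 turns. The blank still stands at the same pixels, with nothing else moved, and the finger is clear.

```bash
python3 -m handwheel '[[[1,0,0,-0.02,0],[1,0,0,-0.02,0],[1,0,0,0,0],[1,0,0,0,0],[1,0,0,0,0],[1,0,0,0,0]]]'
python3 - <<'E'
from bench import *
print(job_done())
E
```

```text
t: 29.33
position: [0.4129, -0.2546, 0.1663]
eef_rot: [3.141, 0.001, -1.408]
wrist_force: [0.7, 0.2, 0.3]
width: 0.0
the job is handed in; nothing more can be done
None
```

I loosened vice_a by about 1.96 turns, which is inside the allowed margin of a fifth of a turn, and handed the job in at 29.3 s. I stroked the closed fingertip across the top of its wheel towards the vice's -x. It took nine full strokes and two part strokes, with up to about 22 N of wrist force. I then lifted the finger clear; the wrist force is back to about 0.

**Last checks:**
- **Jaw:** the scene camera shows it moved 11.8 mm, about 1.97 turns.
- **Wheel:** the rib positions fit 704° or 719°, because they repeat every 15°. The first agrees best with the jaw, and both are within tolerance.
- **Surroundings:** in the last pictures the blank stands at the same pixels as at the start. By eye, vice_b, the look-alikes and the other things have not moved.

**What disagreed:**
- **Top camera:** its automatic reading of the jaw edge was unreliable because of poor contrast and shadow, so I did not use it.
- **Rib readings:** those taken with the finger over the wheel were also off, so I only counted the ones taken with it clear.

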